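# Line up the pastry cutters by size

### The arm

A 6-joint arm with a two-finger parallel gripper is mounted at the origin on the work surface. World frame = base frame: x ahead of the robot, y to its left, z up, the work surface at z = 0. Lengths are in m, angles in rad, forces in N, time in s.
With the tool pointing down it reaches from about 0.35 to 0.85 m from the base axis. Payload 8.1 kg.
Tool frame: the origin (TCP) lies at the centre of the arm's flange, where the gripper is bolted on; the fingertips stand 186 mm ahead of it and the grasp point (between the pads) lies 167 mm ahead of it (robot.grasp_offset is the distance from the TCP to the grasp point, in m); z points along the fingers, y is the line along which they close (so a half turn about z gives the same grasp; the last joint's range is limited). The gripper opens to 93 mm and grips with 3 to 60 N. Pads are 15 mm wide; open, the fingers measure 128 mm over their backs; the gripper's body (75 mm by 188 mm) begins 65 mm behind the grasp point.
Start: joints at [-1.265, 0.13, 1.488, -0, 1.523, -0.085], TCP at [0.229, -0.555, 0.405] pointing down, gripper open.
Joint ranges: [-2.96, 2.96], [-0.89, 2.26], [0.02, 2.5], [-1.34, 4.48], [0, 2.73], [-2.66, 2.66]. Speed limits (rad/s): [2.39, 2.39, 2.79, 3.14, 3.14, 3.14].

### API

Orientations are given as a rotation vector (axis times angle).
In Python, from plant import robot gives the robot as it stands.
- The arm moves only by the tool drive_tool, never from a script. Its argument "moves" is one flat list of numbers, 7 for each row, row after row: the finger opening in mm, from 0 to 93, then the shift along the tool's x, y, z in mm, then the turn, a rotation vector about the tool's x, y, z in degrees. A call has 1 to 8 rows; each row shifts and turns the commanded pose from where the row before left it, along the tool's axes as they then stand; what a row does not reach is not made up. A row lasts 1/10 s, in which the tool goes at most 50 mm and 8.59 degrees, less where a joint would pass 70% of its speed; a pose out of reach is approached as far as the arm can. A call is refused whole if a number of a shift passes 50 or a number of a turn 8.59, either way. A call with a gripper value outside its range is refused whole. The fingers move at their own pace and stop on an object; "grip_force" is the grip in N (left out, the last holds). Time passes only in rows, so rows that do not move let the fingers close. It gives the time, the measured TCP pose, the force, the opening and the grip force at its end, in the units of the state.
- robot.read_state(): the state, without advancing time (a new reading comes with each control period).
- robot.read_camera(name): name is "scene" or "top" or "wrist"; returns a dict with "color" (400x640x3 uint8, red, green, blue), "depth" (400x640 float32, m along the optical axis (not along the pixel's ray), 0 where there is no reading), "mtx" (3x3 intrinsics, pixels), "R" (3x3) and "t" (3): a world point X has camera coordinates R X + t. Camera axes: x right, y down, z forward; pixel columns grow to the right and rows downward; lengths in m; the calibration is good to about 2 mm. The wrist camera is an equidistant fisheye: a pixel r from the principal point sees the ray r / f radians off the axis. A picture is of the moment at which its call begins.
- robot.close_job(): hands the job in; it is judged then, once.
The state is a dict: "t": time; "q": joint angles; "dq": joint speeds; "joint_torque": joint torques, N m; "tool_pos": TCP position; "orientation": TCP orientation; "force": force on the tool from outside, world axes, zero at the start; "wrist_torque": the same for the moment, N m; "opening": finger opening in m; "gripper_force": force on a finger pad.
Only numpy, scipy, OpenCV 4.12 (cv2) and the standard library are available. Lean on these libraries where they do the work, as an engineer would, in place of code of your own. Each camera call takes 0.05 s, during which the arm holds its last target. There are 200 camera calls.

### The job

Put the four pastry cutters away on the white board in order of size: the smallest on the mark next to the red end stop, then the next larger on the next mark and so on, with the largest next to the grey stop. Each stands upright, centred on its own mark to within about a centimetre, and is let go.

Things in the scene. Friction and masses are not known exactly. Their poses are not given: they have to be found in the camera images.
- small_center (a point): Centre, half-way up, of the smallest pastry cutter: a round steel body 32 mm across and 35 mm high with a black round knob on top, 26 mm across and 41 mm high, on the same axis; 76 mm tall in all, so this point is 38 mm above its underside and the middle of the knob is about 18 mm above this point. Stands upright (own z up) and loose on the table at the start; about 80 g (may differ by a third). Pick it up by the knob. All four cutters look alike but for their width.
- medium_center (a point): Centre, half-way up, of the second smallest pastry cutter: a round steel body 46 mm across and 35 mm high with a black round knob on top, 26 mm across and 41 mm high, on the same axis; 76 mm tall in all, so this point is 38 mm above its underside and the middle of the knob is about 18 mm above this point. Stands upright (own z up) and loose on the table at the start; about 110 g (may differ by a third). Pick it up by the knob. All four cutters look alike but for their width.
- large_center (a point): Centre, half-way up, of the second largest pastry cutter: a round steel body 60 mm across and 35 mm high with a black round knob on top, 26 mm across and 41 mm high, on the same axis; 76 mm tall in all, so this point is 38 mm above its underside and the middle of the knob is about 18 mm above this point. Stands upright (own z up) and loose on the table at the start; about 140 g (may differ by a third). Pick it up by the knob. All four cutters look alike but for their width.
- giant_center (a point): Centre, half-way up, of the largest pastry cutter: a round steel body 74 mm across and 35 mm high with a black round knob on top, 26 mm across and 41 mm high, on the same axis; 76 mm tall in all, so this point is 38 mm above its underside and the middle of the knob is about 18 mm above this point. Stands upright (own z up) and loose on the table at the start; about 180 g (may differ by a third). Pick it up by the knob. All four cutters look alike but for their width.
- board: White cutter board, 105 x 415 mm, 12 mm thick, fixed flat on the table at a varying place and yaw. Origin on its underside, under the middle of the row of marks; its y axis runs along the row, its x axis points across it to the far edge, where an aluminium rail stands to 38 mm above the table (its near face 52 mm from the line of marks).
- mark_a: Round flat mark on the board (blue disc in a grey ring 78 mm across with a white centre dot, flush with the board); origin at its centre on the board's top, 12 mm above the table. The four marks are alike, 84 mm apart in one straight row, in the order a, b, c, d; this one is at -126 mm along the board's y axis.
- mark_b: Round flat mark on the board (blue disc in a grey ring 78 mm across with a white centre dot, flush with the board); origin at its centre on the board's top, 12 mm above the table. The four marks are alike, 84 mm apart in one straight row, in the order a, b, c, d; this one is at -42 mm along the board's y axis.
- mark_c: Round flat mark on the board (blue disc in a grey ring 78 mm across with a white centre dot, flush with the board); origin at its centre on the board's top, 12 mm above the table. The four marks are alike, 84 mm apart in one straight row, in the order a, b, c, d; this one is at +42 mm along the board's y axis.
- mark_d: Round flat mark on the board (blue disc in a grey ring 78 mm across with a white centre dot, flush with the board); origin at its centre on the board's top, 12 mm above the table. The four marks are alike, 84 mm apart in one straight row, in the order a, b, c, d; this one is at +126 mm along the board's y axis.
- red_stop: Red end stop, 80 x 18 x 26 mm, fixed across one end of the board, 66 mm beyond the last mark (its top 38 mm above the table); it may be at either end, and an equal grey stop is at the other end. Origin at the centre of its underside, on the board's top.
Things that resemble listed ones, but are neither listed nor needed, are in the scene too. Leave any blue or orange look-alike of the part that bears medium_center alone.

How it is judged:
By the outcome, as a careful person would: the job done as asked, in the order asked, and still so for the second after the job is handed in, with the robot touching nothing.
It also fails if it takes over 96 s, if anything falls off the work surface, if the arm or the gripper's body presses on something with over 40 N, if the wrist force passes 120 N, or if a joint passes its speed limit or range.

## Working session

There is one attempt and no reset: what is moved stays moved. The work goes in short steps, Python scripts to look and compute and a tool call to move; the robot and the scene stay as the last step left them, time stands still between calls to the robot, and variables do not carry over. Pictures are saved under pics/ and viewed, at most 14 in all, crops included, and the job is handed in when it is done.

Besides the shell and the picture viewer there is one more tool, called in YAML: its name, and indented under it one key for each argument. drive_tool: Moves the arm, as the interface text tells. Its arguments: {"type":"object","properties":{"moves":{"type":"array","items":{"type":"number"}},"grip_force":{"type":"number"}},"required":["moves"]}

```bash
mkdir -p pics; ls
python3 - <<'E'
from plant import robot
import cv2,pickle
d={}
for n in("top","scene"):
    c=robot.read_camera(n);d[n]=c
    cv2.imwrite(f"pics/{n}0.png",c["color"][:,:,::-1])
    print(n,c["mtx"],c["R"],c["t"])
pickle.dump(d,open("c0.pkl","wb"))
print(robot.read_state(),robot.grasp_offset)
E
```

```text
pics
top [[407.00121251   0.         322.0913868 ]
 [  0.         407.00121251 201.91643549]
 [  0.           0.           1.        ]] [[-0.00768227 -0.99903178  0.04331832]
 [-0.99353895  0.00272041 -0.11345908]
 [ 0.11323139 -0.04391006 -0.99259788]] [-0.01206695  0.4984561   0.81012366]
scene [[386.13320013   0.         328.31509119]
 [  0.         386.13320013 199.84773708]
 [  0.           0.           1.        ]] [[ 0.52313793  0.85218804  0.01011183]
 [ 0.59531518 -0.356908   -0.71987257]
 [-0.6098578   0.38261237 -0.69403259]] [-0.26856866 -0.24428378  1.22848808]
{'t': 0.1, 'q': array([-1.26539158e+00,  1.31070422e-01,  1.48914846e+00,  1.65959862e-05,
        1.52299066e+00, -8.54179372e-02]), 'dq': array([ 0.00075533, -0.00134721, -0.00154142,  0.0002928 , -0.00025857,
       -0.00107723]), 'joint_torque': array([ 1.84225964e-04, -5.61338961e+01, -4.93099165e+01,  7.70292641e-02,
        2.90281494e-02, -3.54107203e-05]), 'tool_pos': array([ 0.22852308, -0.55456138,  0.40381323]), 'orientation': array([-3.08022341e+00, -6.09689605e-01,  2.52787756e-04]), 'force': array([0.06490981, 0.31396584, 0.47029956]), 'wrist_torque': array([-0.0322723 , -0.03110137, -0.0028507 ]), 'gripper_force': 0.0, 'opening': 0.09257601361300463} 0.1673
```

View pics/top0.png

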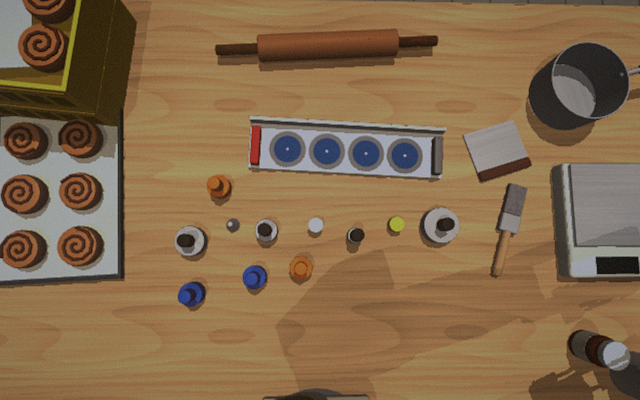

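View pics/scene0.png

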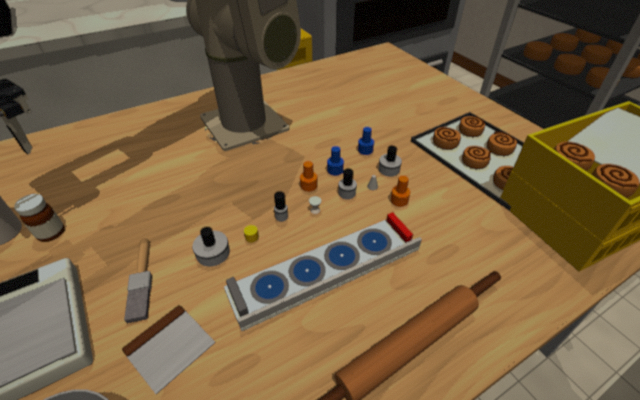

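```bash
cat > h.py <<'E'
import numpy as np,cv2
def cloud(c):
    d=c["depth"];K=c["mtx"];v,u=np.mgrid[:400,:640]
    p=np.stack([(u-K[0,2])/K[0,0]*d,(v-K[1,2])/K[1,1]*d,d],-1)
    return (p-c["t"])@c["R"]
def pix(c,u,v,z):
    K=c["mtx"];r=c["R"].T@np.array([(u-K[0,2])/K[0,0],(v-K[1,2])/K[1,1],1]);o=-c["R"].T@c["t"]
    return o+r*(z-o[2])/r[2]
def blobs(m,amin):
    n,l,s,ce=cv2.connectedComponentsWithStats(m.astype(np.uint8))
    return [(l==i,ce[i],s[i,4]) for i in range(1,n) if s[i,4]>=amin]
E
python3 - <<'E'
import pickle,numpy as np,cv2
from h import *
d=pickle.load(open("c0.pkl","rb"));c=d["top"];P=cloud(c)
hsv=cv2.cvtColor(c["color"],cv2.COLOR_RGB2HSV)
roi=np.zeros((400,640),bool);roi[170:320,160:480]=1
Z=P[...,2];print("table z",np.median(Z[320:350,200:260]))
for m,ce,a in blobs(roi&(Z>.064)&(Z<.1),6):
    q=P[m];col=c["color"][m].mean(0).astype(int);t=np.median(q[:,2])
    print("knob",ce.round(1),a,q.mean(0).round(4),pix(c,*ce,.076).round(4),col)
for m,ce,a in blobs(roi&(Z>.012)&(Z<.1),10):
    q=P[m];b=q[(q[:,2]>.027)&(q[:,2]<.042)]
    if len(b)>3:
        (cx,cy),r=cv2.minEnclosingCircle(b[:,:2].astype(np.float32));print("obj",ce.round(0),a,"zmax",q[:,2].max().round(3),"body",round(cx,4),round(cy,4),"dia",round(2*r,3))
    else: print("obj",ce.round(0),a,"zmax",q[:,2].max().round(3),q.mean(0).round(3))
roi[:]=0;roi[110:185,240:450]=1
mk=[]
for m,ce,a in blobs(roi&(hsv[...,0]>95)&(hsv[...,0]<130)&(hsv[...,1]>110),150):
    w=pix(c,*ce,.012);mk.append(w);print("mark",ce.round(1),a,w.round(4),np.median(P[m][:,2]).round(4))
mk=np.array(mk);mk=mk[np.argsort(mk[:,1])];print(np.linalg.norm(np.diff(mk,axis=0),axis=1))
v=mk[-1]-mk[0];print("row yaw deg",np.degrees(np.arctan2(v[1],v[0])))
for s in [((255,145)),((437,155))]: print("stop",s,c["color"][s[1],s[0]],pix(c,*s,.038).round(3))
cv2.imwrite("pics/crop.png",cv2.resize(c["color"][105:310,170:470,::-1],None,fx=2.6,fy=2.6,interpolation=cv2.INTER_CUBIC))
E
```

```text
table z -0.0012908555658041458
knob [213.8 182.3] 145 [0.532  0.1969 0.0741] [0.5317 0.1965 0.076 ] [146  88  37]
knob [447.6 223.2] 147 [ 0.4504 -0.259   0.0738] [ 0.4503 -0.2583  0.076 ] [49 42 35]
knob [264.2 228.7] 141 [0.4416 0.0991 0.0743] [0.4415 0.099  0.076 ] [49 41 34]
knob [357.8 234.1] 140 [ 0.4303 -0.0815  0.0743] [ 0.4302 -0.0812  0.076 ] [53 42 33]
knob [183.7 239.9] 153 [0.4213 0.251  0.074 ] [0.4212 0.2505 0.076 ] [45 36 29]
knob [300.8 267.9] 144 [0.3666 0.0291 0.0744] [0.3667 0.029  0.076 ] [152  91  38]
knob [251.7 278. ] 149 [0.3487 0.1218 0.0743] [0.3488 0.1216 0.076 ] [ 49  64 123]
knob [185.  295.8] 167 [0.317  0.2456 0.0739] [0.3172 0.245  0.076 ] [ 45  58 114]
obj [387. 172.] 19 zmax 0.015 [ 0.564 -0.154  0.013]
obj [407. 171.] 16 zmax 0.015 [ 0.566 -0.197  0.013]
obj [420. 173.] 10 zmax 0.015 [ 0.562 -0.226  0.013]
obj [436. 172.] 58 zmax 0.039 body 0.5627 -0.2574 dia 0.018
obj [218. 186.] 445 zmax 0.078 body 0.5324 0.1977 dia 0.047
obj [440. 225.] 1079 zmax 0.078 body 0.4506 -0.2604 dia 0.075
obj [316. 224.] 169 zmax 0.036 body 0.4526 -0.0012 dia 0.03
obj 
[... 162 characters left out ...]
6 dia 0.047
obj [190. 240.] 772 zmax 0.077 body 0.4217 0.2522 dia 0.061
obj [356. 235.] 221 zmax 0.078 body 0.4306 -0.0815 dia 0.033
obj [301. 267.] 429 zmax 0.08 body 0.3664 0.0291 dia 0.047
obj [254. 276.] 452 zmax 0.079 body 0.3483 0.1225 dia 0.047
obj [191. 294.] 507 zmax 0.077 body 0.3162 0.2473 dia 0.047
mark [287.1 148.6] 509 [0.6147 0.0582 0.012 ] 0.0117
mark [326.4 150.9] 509 [ 0.6098 -0.0255  0.012 ] 0.0117
mark [365.5 153. ] 506 [ 0.6054 -0.1093  0.012 ] 0.0118
mark [404.4 155.3] 498 [ 0.6007 -0.1932  0.012 ] 0.0117
[0.08399392 0.08397643 0.08384273]
row yaw deg 86.83161253915537
stop (255, 145) [156  47  40] [0.615 0.123 0.038]
stop (437, 155) [102  95  90] [ 0.595 -0.256  0.038]
```

View pics/crop.png

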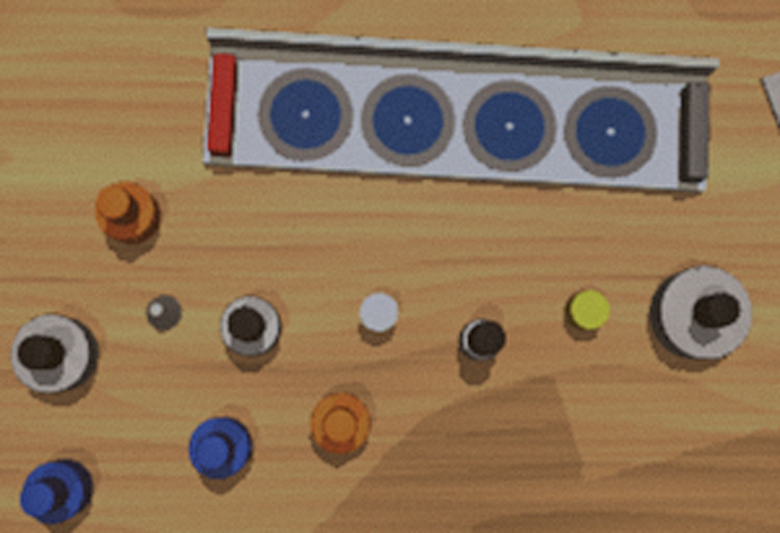

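Knob tops, at the pixels given by the height blobs:
- **Targets (black knob on steel body):** small (358,234), 33 mm; medium (264,229), 47 mm; large (184,240), 61 mm; giant (448,223), 75 mm. All stand about 76 mm tall.
- **Look-alikes to leave alone:** orange (214,182) and (301,268), blue (252,278) and (185,296). The cone (232,224), white piece (316,224) and yellow piece (396,223) are also not needed.
- **Board:** the red stop is at the left, (255,145), so the smallest goes on the mark at (287,149). Mark spacing measures 84 mm, as it should.

I turn the tool first so the fingers close across the board.

```bash
cat > go.py <<'E'
import sys,numpy as np
from plant import robot
from scipy.spatial.transform import Rotation as Ro
T=dict(S=(.4305,-.0813),M=(.442,.0993),L=(.4215,.2515),G=(.4505,-.2595),a=(.6147,.0582),b=(.6098,-.0255),c=(.6054,-.1093),d=(.6007,-.1932))
s=robot.read_state();R=Ro.from_rotvec(s["orientation"]).as_matrix();p=s["tool_pos"]
print("t",round(s["t"],2),"tcp",p.round(4),"yaw",np.degrees(np.arctan2(R[1,0],R[0,0])).round(2),"tilt",np.degrees(np.arccos(-R[2,2])).round(2),"open",round(s["opening"],4),"gf",s["gripper_force"],"F",s["force"].round(1))
g=p+R[:,2]*robot.grasp_offset
for k in sys.argv[1:]:
    print(k,(1e3*R.T@(np.array([*T[k],g[2]])-g)).round(1),"grasp z",g[2].round(4))
E
echo ok
```

```text
ok
```

drive_tool:
  moves: [60,0,0,8,0,0,-8.05,60,0,0,8,0,0,-8.05,60,0,0,8,0,0,-8.05,60,0,0,8,0,0,-8.05,60,0,0,8,0,0,-8.05,60,0,0,8,0,0,-8.05,60,0,0,8,0,0,-8.05,60,0,0,8,0,0,-8.05]
  grip_force: 20

```text
t: 0.9
tool_pos: [0.2285, -0.5545, 0.3398]
orientation: [-2.276, -2.164, -0.001]
force: [-0.3, 0.6, 0.0]
opening: 0.0601
gripper_force: 0.0
```

```bash
python3 go.py S
```

```text
t 0.9 tcp [ 0.2285 -0.5545  0.3398] yaw 87.12 tilt 0.06 open 0.0601 gf 0.0 F [-0.3  0.6  0. ]
S [4.826e+02 1.780e+02 4.000e-01] grasp z 0.1725
```

drive_tool:
  moves: [50,48,18,0,0,0,0,50,48,18,0,0,0,0,50,48,18,0,0,0,0,50,48,18,0,0,0,0,50,48,18,0,0,0,0,50,48,18,0,0,0,0,50,48,18,0,0,0,0,50,48,18,0,0,0,0]

```text
t: 1.7
tool_pos: [0.3899, -0.1867, 0.3406]
orientation: [2.283, 2.158, 0.0]
force: [1.3, -0.5, 0.5]
opening: 0.0497
gripper_force: 0.0
```

drive_tool:
  moves: [50,48,17,0,0,0,0,50,40,14,0,0,0,0,50,10,3,10,0,0,0,50,0,0,30,0,0,0,50,0,0,20,0,0,0,50,0,0,0,0,0,0]

```text
t: 2.3
tool_pos: [0.4271, -0.0933, 0.277]
orientation: [-2.278, -2.155, 0.005]
force: [-0.1, -0.1, -0.1]
opening: 0.0498
gripper_force: 0.0
```

```bash
python3 go.py S
python3 - <<'E'
from plant import robot
import cv2
c=robot.read_camera("wrist");cv2.imwrite("pics/w1.png",c["color"][:,:,::-1])
E
```

```text
t 2.3 tcp [ 0.4271 -0.0933  0.277 ] yaw 86.8 tilt 0.39 open 0.0498 gf 0.0 F [-0.1 -0.1 -0.1]
S [11.9  3.9 -0. ] grasp z 0.1097
```

View pics/w1.png

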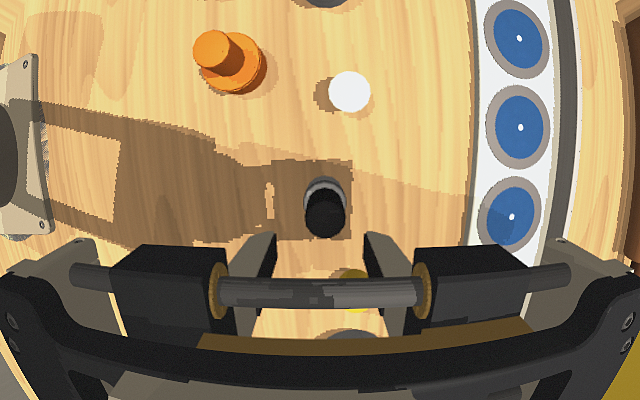

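The wrist view shows the small cutter's knob at (325,210), between the fingers and about 12 mm ahead. That matches the computed offset.

drive_tool:
  moves: [50,8,3,5,0,0,0,50,4,1,10,0,0,0,50,0,0,20,0,0,0,50,0,0,12,0,0,0,50,0,0,4,0,0,0,50,0,0,0,0,0,0]

```text
t: 2.95
tool_pos: [0.4333, -0.0817, 0.2292]
orientation: [-2.282, -2.158, 0.001]
force: [0.4, -0.6, 0.5]
opening: 0.0503
gripper_force: 0.0
```

```bash
python3 go.py S
```

```text
t 2.95 tcp [ 0.4333 -0.0817  0.2292] yaw 86.79 tilt 0.07 open 0.0503 gf 0.0 F [ 0.4 -0.6  0.5]
S [ 0.2 -2.6  0. ] grasp z 0.0619
```

drive_tool:
  moves: [50,0,-2,3,0,0,0,15,0,0,0,0,0,0,15,0,0,0,0,0,0,15,0,0,0,0,0,0,15,0,0,0,0,0,0,15,0,0,0,0,0,0]

```text
t: 3.55
tool_pos: [0.4317, -0.0818, 0.2271]
orientation: [2.282, 2.158, 0.0]
force: [-1.0, -0.3, 3.5]
opening: 0.0254
gripper_force: 20.0
```

```bash
python3 go.py S a
```

```text
t 3.55 tcp [ 0.4317 -0.0818  0.2271] yaw 86.79 tilt 0.03 open 0.0254 gf 19.995100791056757 F [-1.  -0.3  3.5]
S [ 0.4 -1.3 -0. ] grasp z 0.0598
a [1.500e+02 1.748e+02 1.000e-01] grasp z 0.0598
```

drive_tool:
  moves: [15,0,0,-10,0,0,0,15,0,0,-30,0,0,0,15,5,5,-40,0,0,0,15,25,30,-30,0,0,0,15,35,40,0,0,0,0,15,35,40,0,0,0,0,15,30,35,0,0,0,0,15,15,20,0,0,0,0]

```text
t: 4.35
tool_pos: [0.6063, 0.0522, 0.3372]
orientation: [2.281, 2.16, 0.002]
force: [0.3, -0.0, -0.3]
opening: 0.0255
gripper_force: 20.0
```

drive_tool:
  moves: [15,5,5,10,0,0,0,15,0,0,20,0,0,0,15,0,0,10,0,0,0,15,0,0,0,0,0,0]

```text
t: 4.75
tool_pos: [0.6081, 0.0538, 0.2941]
orientation: [-2.281, -2.155, 0.006]
force: [-0.3, 1.0, -1.9]
opening: 0.0256
gripper_force: 20.0
```

```bash
python3 go.py a
```

```text
t 4.75 tcp [0.6081 0.0538 0.2941] yaw 86.76 tilt 0.29 open 0.0256 gf 19.990004847022647 F [-0.3  1.  -1.9]
a [ 4.9  7.2 -0. ] grasp z 0.1268
```

drive_tool:
  moves: [15,5,7,10,0,0,0,15,0,0,20,0,0,0,15,0,0,12,0,0,0,15,0,0,5,0,0,0,15,0,0,0,0,0,0,15,0,0,0,0,0,0]

```text
t: 5.35
tool_pos: [0.6172, 0.0589, 0.2505]
orientation: [2.282, 2.158, 0.001]
force: [0.6, -0.3, -0.6]
opening: 0.0255
gripper_force: 20.0
```

```bash
python3 go.py a
```

```text
t 5.35 tcp [0.6172 0.0589 0.2505] yaw 86.79 tilt 0.05 open 0.0255 gf 19.990094289132685 F [ 0.6 -0.3 -0.6]
a [-0.9 -2.6 -0. ] grasp z 0.0832
```

drive_tool:
  moves: [15,-1,-2,6,0,0,0,15,0,0,3,0,0,0,15,0,0,2,0,0,0,15,0,0,0,0,0,0,15,0,0,0,0,0,0]

```text
t: 5.85
tool_pos: [0.6149, 0.0581, 0.2392]
orientation: [2.283, 2.158, 0.0]
force: [-2.3, -0.6, 3.4]
opening: 0.0255
gripper_force: 20.0
```

```bash
python3 go.py a
```

```text
t 5.85 tcp [0.6149 0.0581 0.2392] yaw 86.79 tilt 0.02 open 0.0255 gf 20.000019462313503 F [-2.3 -0.6  3.4]
a [ 0.1 -0.3 -0. ] grasp z 0.0719
```

Contact with the board; release, rise.

drive_tool:
  moves: [50,0,0,0,0,0,0,50,0,0,0,0,0,0,50,0,0,0,0,0,0,50,0,0,-15,0,0,0,50,0,0,-35,0,0,0,50,0,0,-45,0,0,0,50,0,0,0,0,0,0]

```text
t: 6.55
tool_pos: [0.6172, 0.0582, 0.3432]
orientation: [2.276, 2.152, 0.015]
force: [1.7, -0.2, 0.8]
opening: 0.0502
gripper_force: 0.0
```

```bash
python3 go.py M
```

```text
t 6.55 tcp [0.6172 0.0582 0.3432] yaw 86.79 tilt 0.75 open 0.0502 gf 0.0 F [ 1.7 -0.2  0.8]
M [  31.1 -179.4   -2.3] grasp z 0.1759
```

drive_tool:
  moves: [50,3,-15,0,0,0,0,50,8,-40,0,0,0,0,50,8,-45,0,0,0,0,50,8,-45,0,0,0,0,50,4,-25,20,0,0,0,50,0,-5,20,0,0,0,50,0,0,20,0,0,0,50,0,0,0,0,0,0]

```text
t: 7.35
tool_pos: [0.4405, 0.0988, 0.2719]
orientation: [-2.281, -2.157, 0.004]
force: [-1.3, -0.7, -0.0]
opening: 0.05
gripper_force: 0.0
```

```bash
python3 go.py M
```

```text
t 7.35 tcp [0.4405 0.0988 0.2719] yaw 86.81 tilt 0.2 open 0.05 gf 0.0 F [-1.3 -0.7 -0. ]
M [ 0.7  2.  -0. ] grasp z 0.1046
```

drive_tool:
  moves: [50,0,0,20,0,0,0,50,0,0,20,0,0,0,50,0,0,6,0,0,0,50,0,0,0,0,0,0,15,0,0,0,0,0,0,15,0,0,0,0,0,0,15,0,0,0,0,0,0,15,0,0,0,0,0,0]

```text
t: 8.15
tool_pos: [0.4422, 0.0989, 0.2284]
orientation: [2.282, 2.158, 0.001]
force: [0.2, 0.7, 3.7]
opening: 0.0256
gripper_force: 20.0
```

```bash
python3 go.py M b
```

```text
t 8.15 tcp [0.4422 0.0989 0.2284] yaw 86.79 tilt 0.05 open 0.0256 gf 19.980593920627143 F [0.2 0.7 3.7]
M [ 0.4 -0.3 -0. ] grasp z 0.0611
b [-1.149e+02  1.742e+02  1.000e-01] grasp z 0.0611
```

drive_tool:
  moves: [15,0,0,-10,0,0,0,15,0,0,-30,0,0,0,15,-3,5,-40,0,0,0,15,-20,30,-30,0,0,0,15,-27,40,0,0,0,0,15,-27,40,0,0,0,0,15,-23,35,0,0,0,0,15,-11,19,0,0,0,0]

```text
t: 8.95
tool_pos: [0.6062, -0.0238, 0.3384]
orientation: [2.284, 2.156, 0.0]
force: [-0.4, 0.8, -1.0]
opening: 0.0254
gripper_force: 20.0
```

drive_tool:
  moves: [15,-4,5,10,0,0,0,15,0,0,25,0,0,0,15,0,0,25,0,0,0,15,0,0,15,0,0,0,15,0,0,8,0,0,0,15,0,0,0,0,0,0,15,0,0,0,0,0,0]

```text
t: 9.65
tool_pos: [0.6095, -0.0255, 0.2558]
orientation: [2.282, 2.158, 0.001]
force: [0.3, -0.4, 0.0]
opening: 0.0254
gripper_force: 20.0
```

```bash
python3 go.py b
```

```text
t 9.65 tcp [ 0.6095 -0.0255  0.2558] yaw 86.81 tilt 0.07 open 0.0254 gf 19.973289600166027 F [ 0.3 -0.4  0. ]
b [0.1 0.1 0. ] grasp z 0.0885
```

Down 15.5 mm.

drive_tool:
  moves: [15,0,0,8,0,0,0,15,0,0,5,0,0,0,15,0,0,2.5,0,0,0,15,0,0,0,0,0,0,15,0,0,0,0,0,0]

```text
t: 10.15
tool_pos: [0.6093, -0.0257, 0.2402]
orientation: [2.283, 2.158, 0.0]
force: [-3.7, -0.6, 7.3]
opening: 0.0254
gripper_force: 20.0
```

```bash
python3 go.py b
```

```text
t 10.15 tcp [ 0.6093 -0.0257  0.2402] yaw 86.79 tilt 0.01 open 0.0254 gf 20.004152952460572 F [-3.7 -0.6  7.3]
b [0.3 0.5 0. ] grasp z 0.0729
```

drive_tool:
  moves: [50,0,0,0,0,0,0,50,0,0,0,0,0,0,50,0,0,0,0,0,0,50,0,0,-15,0,0,0,50,0,0,-35,0,0,0,50,0,0,-45,0,0,0,50,10,-8,0,0,0,0,50,32,-25,0,0,0,0]

```text
t: 10.95
tool_pos: [0.5801, 0.0165, 0.338]
orientation: [2.282, 2.151, 0.006]
force: [-0.0, 0.1, -0.8]
opening: 0.05
gripper_force: 0.0
```

drive_tool:
  moves: [50,40,-30,0,0,0,0,50,40,-30,0,0,0,0,50,40,-30,0,0,0,0,50,40,-30,0,0,0,0,50,40,-30,0,0,0,0,50,20,-15,15,0,0,0,50,4,-5,25,0,0,0,50,0,0,10,0,0,0]

```text
t: 11.75
tool_pos: [0.4199, 0.252, 0.2829]
orientation: [-2.28, -2.161, 0.003]
force: [-0.5, -0.2, 0.1]
opening: 0.05
gripper_force: 0.0
```

```bash
python3 go.py L
```

```text
t 11.75 tcp [0.4199 0.252  0.2829] yaw 86.93 tilt 0.1 open 0.05 gf 0.0 F [-0.5 -0.2  0.1]
L [-0.3  1.9 -0. ] grasp z 0.1156
```

Commanded height is about 0.118; down 57 mm, then grip harder (heavier piece).

drive_tool:
  moves: [50,0,0,20,0,0,0,50,0,0,22,0,0,0,50,0,0,15,0,0,0,50,0,0,0,0,0,0,15,0,0,0,0,0,0,15,0,0,0,0,0,0,15,0,0,0,0,0,0,15,0,0,0,0,0,0]
  grip_force: 28

```text
t: 12.55
tool_pos: [0.4218, 0.2514, 0.2282]
orientation: [2.282, 2.158, 0.002]
force: [-0.3, -1.6, 4.1]
opening: 0.0255
gripper_force: 28.0
```

```bash
python3 go.py L c
```

```text
t 12.55 tcp [0.4218 0.2514 0.2282] yaw 86.79 tilt 0.09 open 0.0255 gf 27.997434647656974 F [-0.3 -1.6  4.1]
L [-0.  -0.6 -0. ] grasp z 0.0609
c [-349.9  203.3    0. ] grasp z 0.0609
```

drive_tool:
  moves: [15,0,0,-10,0,0,0,15,0,0,-30,0,0,0,15,0,0,-40,0,0,0,15,-10,6,-30,0,0,0,15,-30,17,0,0,0,0,15,-42,24,0,0,0,0,15,-42,24,0,0,0,0,15,-42,24,0,0,0,0]

```text
t: 13.35
tool_pos: [0.5074, 0.0786, 0.3383]
orientation: [2.281, 2.159, 0.001]
force: [1.1, 0.8, -1.3]
opening: 0.0253
gripper_force: 28.0
```

drive_tool:
  moves: [15,-42,24,0,0,0,0,15,-42,24,0,0,0,0,15,-42,24,0,0,0,0,15,-36,21,0,0,0,0,15,-18,12,0,0,0,0,15,-4,3,10,0,0,0,15,0,0,20,0,0,0,15,0,0,10,0,0,0]

```text
t: 14.15
tool_pos: [0.6037, -0.1089, 0.2952]
orientation: [-2.281, -2.157, 0.002]
force: [-0.2, 0.6, -1.5]
opening: 0.0253
gripper_force: 28.0
```

```bash
python3 go.py c
```

```text
t 14.15 tcp [ 0.6037 -0.1089  0.2952] yaw 86.8 tilt 0.17 open 0.0253 gf 27.993481135490583 F [-0.2  0.6 -1.5]
c [-0.5  2.2 -0. ] grasp z 0.1279
```

drive_tool:
  moves: [15,0,0,15,0,0,0,15,0,0,18,0,0,0,15,0,0,12,0,0,0,15,0,0,0,0,0,0,15,0,0,0,0,0,0]

```text
t: 14.65
tool_pos: [0.6045, -0.1093, 0.2523]
orientation: [-2.282, -2.159, 0.0]
force: [0.8, 0.6, -1.2]
opening: 0.0253
gripper_force: 28.0
```

```bash
python3 go.py c
```

```text
t 14.65 tcp [ 0.6045 -0.1093  0.2523] yaw 86.82 tilt 0.02 open 0.0253 gf 27.993548156882753 F [ 0.8  0.6 -1.2]
c [-0.  1. -0.] grasp z 0.085
```

drive_tool:
  moves: [15,0,1,7,0,0,0,15,0,0,3,0,0,0,15,0,0,2.5,0,0,0,15,0,0,0,0,0,0,15,0,0,0,0,0,0]

```text
t: 15.15
tool_pos: [0.6057, -0.1098, 0.2403]
orientation: [2.282, 2.158, 0.0]
force: [-1.4, 0.8, 2.6]
opening: 0.0252
gripper_force: 28.0
```

```bash
python3 go.py c
```

```text
t 15.15 tcp [ 0.6057 -0.1098  0.2403] yaw 86.79 tilt 0.04 open 0.0252 gf 28.000636156125438 F [-1.4  0.8  2.6]
c [ 0.5 -0.4 -0. ] grasp z 0.073
```

drive_tool:
  moves: [50,0,0,0,0,0,0,50,0,0,0,0,0,0,50,0,0,0,0,0,0,50,0,0,-15,0,0,0,50,0,0,-35,0,0,0,50,0,0,-45,0,0,0,50,-10,-9,0,0,0,0,50,-30,-28,0,0,0,0]

```text
t: 15.95
tool_pos: [0.568, -0.1466, 0.3385]
orientation: [2.275, 2.158, 0.006]
force: [-0.3, -0.6, -0.4]
opening: 0.0499
gripper_force: 0.0
```

drive_tool:
  moves: [50,-40,-37,0,0,0,0,50,-40,-37,0,0,0,0,50,-28,-26,10,0,0,0,50,-10,-10,20,0,0,0,50,0,0,20,0,0,0,50,0,0,0,0,0,0,50,0,0,0,0,0,0]

```text
t: 16.65
tool_pos: [0.4564, -0.2529, 0.2854]
orientation: [-2.283, -2.158, -0.0]
force: [-0.0, 0.4, 0.6]
opening: 0.0498
gripper_force: 0.0
```

```bash
python3 go.py G
```

```text
t 16.65 tcp [ 0.4564 -0.2529  0.2854] yaw 86.79 tilt 0.01 open 0.0498 gf 0.0 F [-0.   0.4  0.6]
G [-6.9 -5.5 -0. ] grasp z 0.1181
```

drive_tool:
  moves: [50,-7,-5.5,10,0,0,0,50,0,0,22,0,0,0,50,0,0,20,0,0,0,50,0,0,5,0,0,0,50,0,0,0,0,0,0,50,0,0,0,0,0,0]

```text
t: 17.25
tool_pos: [0.4509, -0.2599, 0.2289]
orientation: [2.281, 2.158, 0.0]
force: [0.1, -0.3, -0.3]
opening: 0.0501
gripper_force: 0.0
```

```bash
python3 go.py G
```

```text
t 17.25 tcp [ 0.4509 -0.2599  0.2289] yaw 86.81 tilt 0.08 open 0.0501 gf 0.0 F [ 0.1 -0.3 -0.3]
G [ 0.5 -0.7 -0. ] grasp z 0.0616
```

drive_tool:
  moves: [15,0,0,0,0,0,0,15,0,0,0,0,0,0,15,0,0,0,0,0,0,15,0,0,0,0,0,0]
  grip_force: 35

```text
t: 17.65
tool_pos: [0.4506, -0.2597, 0.2282]
orientation: [2.282, 2.158, 0.0]
force: [-0.9, 0.3, 2.1]
opening: 0.0255
gripper_force: 35.0
```

```bash
python3 go.py G d
```

```text
t 17.65 tcp [ 0.4506 -0.2597  0.2282] yaw 86.79 tilt 0.04 open 0.0255 gf 35.00107576895971 F [-0.9  0.3  2.1]
G [ 0.3 -0.2 -0. ] grasp z 0.0609
d [ 74.9 146.1   0. ] grasp z 0.0609
```

drive_tool:
  moves: [15,0,0,-10,0,0,0,15,0,0,-30,0,0,0,15,0,0,-40,0,0,0,15,7,14,-25,0,0,0,15,18,35,0,0,0,0,15,22,43,0,0,0,0,15,18,35,0,0,0,0,15,8,15,0,0,0,0]

```text
t: 18.45
tool_pos: [0.5986, -0.1928, 0.3332]
orientation: [2.28, 2.16, 0.002]
force: [-1.1, -0.7, -1.7]
opening: 0.0254
gripper_force: 35.0
```

drive_tool:
  moves: [15,2,4,5,0,0,0,15,0,0,15,0,0,0,15,0,0,15,0,0,0,15,0,0,0,0,0,0,15,0,0,0,0,0,0]

```text
t: 18.95
tool_pos: [0.5992, -0.1934, 0.2964]
orientation: [-2.282, -2.155, 0.002]
force: [-0.3, 0.1, -0.7]
opening: 0.0254
gripper_force: 35.0
```

```bash
python3 go.py d
```

```text
t 18.95 tcp [ 0.5992 -0.1934  0.2964] yaw 86.72 tilt 0.15 open 0.0254 gf 34.99935889674816 F [-0.3  0.1 -0.7]
d [ 0.1  1.9 -0. ] grasp z 0.1291
```

drive_tool:
  moves: [15,0,1,15,0,0,0,15,0,0,18,0,0,0,15,0,0,10,0,0,0,15,0,0,3,0,0,0,15,0,0,0,0,0,0,15,0,0,0,0,0,0]

```text
t: 19.55
tool_pos: [0.6017, -0.1931, 0.2525]
orientation: [2.282, 2.158, 0.001]
force: [-0.1, -0.5, -1.4]
opening: 0.0255
gripper_force: 35.0
```

```bash
python3 go.py d
```

```text
t 19.55 tcp [ 0.6017 -0.1931  0.2525] yaw 86.79 tilt 0.07 open 0.0255 gf 34.99936770123895 F [-0.1 -0.5 -1.4]
d [-0.1 -1.2 -0. ] grasp z 0.0852
```

drive_tool:
  moves: [15,0,-1,7,0,0,0,15,0,0,3,0,0,0,15,0,0,2.5,0,0,0,15,0,0,0,0,0,0,15,0,0,0,0,0,0]

```text
t: 20.05
tool_pos: [0.6004, -0.1929, 0.2402]
orientation: [-2.283, -2.158, 0.0]
force: [-4.4, 0.4, 6.1]
opening: 0.0252
gripper_force: 35.0
```

```bash
python3 go.py d
```

```text
t 20.05 tcp [ 0.6004 -0.1929  0.2402] yaw 86.8 tilt 0.01 open 0.0252 gf 35.00241365516558 F [-4.4  0.4  6.1]
d [-0.3  0.3 -0. ] grasp z 0.0729
```

Release, rise and move back clear of the top camera's view.

drive_tool:
  moves: [50,0,0,0,0,0,0,50,0,0,0,0,0,0,50,0,0,0,0,0,0,50,0,0,-15,0,0,0,50,0,0,-35,0,0,0,50,0,0,-45,0,0,0,50,-20,-20,-20,0,0,0,50,-40,-25,-10,0,0,0]

```text
t: 20.85
tool_pos: [0.5533, -0.2491, 0.3694]
orientation: [2.274, 2.159, 0.004]
force: [0.4, -1.5, 0.0]
opening: 0.0503
gripper_force: 0.0
```

drive_tool:
  moves: [50,-45,-30,0,0,0,0,50,-45,-30,0,0,0,0,50,-45,-30,0,0,0,0,50,-45,-30,0,0,0,0,50,-45,-30,0,0,0,0,50,-30,-20,0,0,0,0,50,0,0,0,0,0,0,50,0,0,0,0,0,0]

```text
t: 21.65
tool_pos: [0.3799, -0.4796, 0.3652]
orientation: [2.284, 2.155, 0.0]
force: [-0.2, 0.3, -0.1]
opening: 0.0498
gripper_force: 0.0
```

Run:
```python
from plant import robot
import numpy as np,cv2
from h import *
c=robot.read_camera("top");P=cloud(c);Z=P[...,2]
cv2.imwrite("pics/end.png",c["color"][:,:,::-1])
roi=np.zeros((400,640),bool);roi[110:185,258:428]=1
for m,ce,a in blobs(roi&(Z>.078)&(Z<.1),6): print("knob",ce.round(1),a,pix(c,*ce,.088).round(4))
T=[(.6147,.0582),(.6098,-.0255),(.6054,-.1093),(.6007,-.1932)]
for t in T:
    m=(np.hypot(P[...,0]-t[0],P[...,1]-t[1])<.041)&(Z>.042)&(Z<.054)
    (x,y),r=cv2.minEnclosingCircle(P[m][:,:2].astype(np.float32));print(t,"body",round(x,4),round(y,4),"dia",round(2*r,3))
```

```text
knob [285.9 139.7] 141 [0.6133 0.0574 0.088 ]
knob [328.1 142.5] 139 [ 0.608  -0.0246  0.088 ]
knob [370.4 144.3] 138 [ 0.6047 -0.1076  0.088 ]
knob [413.4 147.2] 140 [ 0.5992 -0.1922  0.088 ]
(0.6147, 0.0582) body 0.6148 0.0573 dia 0.033
(0.6098, -0.0255) body 0.6093 -0.0249 dia 0.047
(0.6054, -0.1093) body 0.6059 -0.1085 dia 0.061
(0.6007, -0.1932) body 0.6006 -0.194 dia 0.075
```

View pics/end.png

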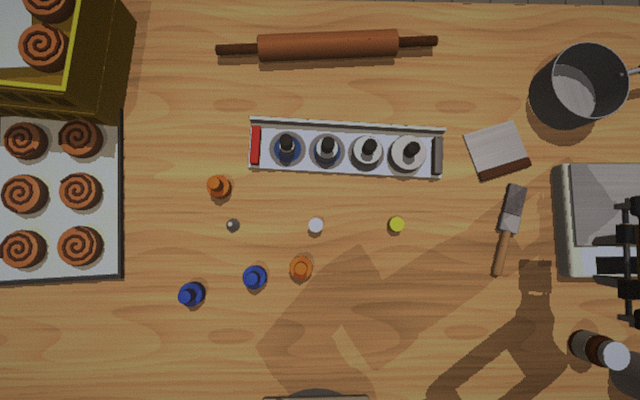

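The four cutters stand on the marks from (286,148) to (408,152), in rising size from the red stop. Each is within about 2 mm of its mark, and the look-alikes have not moved.

```bash
python3 -c "
from plant import robot
print(robot.close_job())"
```

```text
the job is handed in; nothing more can be done
None
```

The job is handed in after about 22 s of robot time: all four cutters stand released and upright on their marks, smallest by the red stop to largest by the grey, each within about 2 mm of centre.

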